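# Close the board test fixture, power it and start the test

## Task

Start a test of the board in the test fixture, working with the closed fingertips and picking nothing up: first press the fixture's hinged hold-down frame down by its press bar until the spring catches snap over it and keep it shut, then switch on the power strip by pressing down the raised half of its rocker until it has tipped right over, and only then press the flat START key right in and let it come back. Leave the mushroom-shaped STOP key alone, and leave the strip and the things lying about where they are.

Things in the scene. Friction and masses are not known exactly. Their poses are not given: they have to be found in the camera images.
- test_fixture: fixed grey case 155 (x) x 230 (y) mm, top at 51 mm, on the desk. Origin: centre of its underside; x points to its hinge side (rear), y to its left, z up. Left part (centre line y = +40 mm): black probe plate, a circuit board in its nest, the hold-down frame over it. Right part (y = -77 mm): narrow aluminium panel with the two keys.
- frame (a joint): hold-down frame (aluminium, clear window, 124 mm wide), rad: starts raised, 0.36 to 0.64; about 0.01 caught shut; -0.02 hard stop. Hinge along the fixture's y at x = +67, z = 68 mm; the front swings down. Takes 2 to 6 N at the press bar, about 9 N as the catches snap (near 0: press to the stop). Let go before that it springs up to about 0.3.
- press_bar (a point): top of the black round press bar (16 mm thick, 70 mm long, along the fixture's y) at the frame's front edge: press here. 109 mm in front of the hinge axis and 24 mm above it in the frame's axes (when shut: x = -42, y = +40, z = 92 mm in the fixture's); it moves on an arc about the hinge.
- catch (a joint): swing of the two sprung steel hooks that stand up at the front of the probe plate (fixture x = -62 mm, y = -5 and +85 mm, top at 83 mm), rad: 0 upright, about 0.15 forward while the frame's rod rides past them, then 0 again. They need no touching.
- start_key (a joint): travel of the START key, m: 0 out, 0.005 fully in; sprung, 1.7 N to begin and 4.4 N fully in, returns by itself.
- start_top (a point): centre of the top of the START key: flat round black cap, 24 mm across, 8 mm proud of the panel, the nearer (front) of the two keys (fixture frame: x = -34, y = -77, z = 57 mm).
- stop_key (a joint): travel of the STOP key, m: 0 out, 0.005 in; sprung. Leave alone.
- stop_top (a point): centre of the top of the STOP key: black mushroom head 38 mm across, 19 mm proud of the panel, behind START (fixture frame: x = +34, y = -77, z = 68 mm).
- power_strip: the loose black power strip, 56 (x) x 315 (y) x 42 mm, lying along the front edge of the desk, a white charger in the socket at its +y end (away from the rocker). Origin: centre of its underside; y along its length; its -x side faces away from the robot.
- power_strip_switch (a joint): angle of the strip's rocker, rad: 0 off, 0.349 on (tipped right over); stays where it is left. About 3 N at its end. Counts as on above 0.26.
- rocker (a point): middle of the rocker, on its pivot, 44 mm above the strip's underside: a flat paddle 24 mm along the strip's x, 12 mm along y; off, its -x half is raised (-x end 47 mm up; pressed home 43 mm). Press that half, fingertip wholly on the -x side of this point (it may overhang the end; strip top there 42 mm): covering the other half stops it level. Axes are the strip's.
- multimeter: bystander: handheld meter, 140x70x43 mm; origin at the centre of its underside
- tweezers: bystander: black tweezers, 112x11x9 mm; origin at the centre of its underside
- wick_reel: bystander: small reel lying flat, 39x36x12 mm; origin at the centre of its underside
- glue_jar: bystander: round jar, 38x38x50 mm; origin at the centre of its underside
- parts_box: bystander: flat compartment box, 118x68x26 mm; origin at the centre of its underside

How it is judged:
By the outcome, as a careful person would: the job done as asked, in the order asked, and still so for the second after the job is handed in, with the robot touching nothing.
It also fails if it takes over 58 s, if anything falls off the work surface, if the arm or the gripper's body presses on something with over 40 N, if the wrist force passes 120 N, or if a joint passes its speed limit or range.

## Robot

A 6-joint arm with a two-finger parallel gripper is mounted at the origin on a cart in front of the work surface, level with it; the furniture and walls round the work are solid. World frame = base frame: x ahead of the robot, y to its left, z up, the work surface at z = 0. Lengths are in m, angles in rad, forces in N, time in s.
With the tool pointing down it reaches from about 0.375 to 0.925 m from the base axis. Payload 5.7 kg.
Tool frame: the origin (TCP) lies midway between the tips of the shut fingers; the grasp point (between the pads) lies 19 mm behind it; z points along the fingers, y is the line along which they close (so a half turn about z gives the same grasp; the last joint's range is limited). The gripper opens to 88 mm and grips with 3 to 60 N. Pads are 20 mm wide; open, the fingers measure 115 mm over their backs; the gripper's body (75 mm by 178 mm) begins 61 mm behind the grasp point.
Start: joints at [-1.365, 0.359, 1.51, -0, 1.272, -0.115], TCP at [0.189, -0.569, 0.223] pointing down, gripper open.
Joint ranges: [-2.97, 2.97], [-1.01, 2.36], [0.21, 2.38], [-0.96, 4.11], [0.2, 2.71], [-2.98, 2.98]. Speed limits (rad/s): [2.39, 2.39, 3.14, 3.14, 3.14, 3.14].

## Interface

Orientations are given as a unit quaternion [x, y, z, w].
In Python, from bench import move_ptp, servo_line, goto_joints, move_gripper, sleep, inverse_kinematics, capture, PlanningError, close_job, spot_in, silhouettes, current_clock, current_joint_pos, current_qvel, current_joint_torque, current_position, current_orientation, current_force, current_torque, current_finger_gap, current_grip_force gives the robot as it stands. Calls block until the motion is done:
- move_ptp(position, orientation): joint-space move of the TCP to a pose.
- servo_line(position, orientation=None, rate=0.15, contact_N=None): straight line of the TCP; orientation=None keeps the orientation; rate is the mean speed in m/s. With contact_N (N) it stops when the force on the tool has changed by that much, and returns True; else False.
- goto_joints(angles): joint-space move.
- move_gripper(opening): finger opening in m; the grip force is fixed at half the most; returns when the fingers have stopped.
- sleep(seconds).
- inverse_kinematics(position, orientation): joint angles nearest the present ones, or None.
- capture(name): name is "scene" or "top" or "wrist"; returns a dict with "image" (384x512x3 uint8, blue, green, red), "range_z" (384x512 float32, m along the optical axis (not along the pixel's ray), 0 where there is no reading), "intrinsics" (3x3 intrinsics, pixels), "R" (3x3) and "t" (3): a world point X has camera coordinates R X + t. Camera axes: x right, y down, z forward; pixel columns grow to the right and rows downward; lengths in m; the calibration is good to about 2 mm. A picture is of the moment at which its call begins.
A pose or a line that the arm cannot do raises PlanningError and nothing moves.
- close_job(): hands the job in; it is judged then, once.
Trained networks look in the newest picture that a camera, given by its name, has taken for a name from the list of things; names that differ only in an ending like _2 or _b are one class to them, and where a whole thing is asked for, a point or a joint stands for the part that bears it (a point fixed in the world has none). Each returns a list of dicts, best first, with "conf" (0 to 1); they miss things now and then, are a little off and sometimes report something else, mostly with a low value. They report only what shows in the picture. A call takes as long as a camera call.
- spot_in(camera, query): "xy" ([column, row] in pixels, amid what is visible of it).
- silhouettes(camera, query): "region" (384x512 bool, what is visible of it) and "xy" ([column, row] in pixels, amid what is visible of it).
Readings, each from a call of its own:
- current_clock(): time.
- current_joint_pos(): joint angles.
- current_qvel(): joint speeds.
- current_joint_torque(): joint torques, N m.
- current_position(): TCP position.
- current_orientation(): TCP orientation.
- current_force(): force on the tool from outside, world axes, zero at the start.
- current_torque(): the same for the moment, N m.
- current_finger_gap(): finger opening in m.
- current_grip_force(): force on a finger pad.
Only numpy, scipy, OpenCV 4.12 (cv2) and the standard library are available. Lean on these libraries where they do the work, as an engineer would, in place of code of your own. Each camera call takes 0.05 s, during which the arm holds its last target. There are 200 camera calls.

## Working session

There is one attempt and no reset: what is moved stays moved. The work goes in short steps, each a Python script; the robot and the scene stay as the last script left them, time stands still between calls to the robot, and variables do not carry over. Pictures are saved under pics/ and viewed, at most 10 in all, crops included, and the job is handed in when it is done.

```bash
mkdir -p pics
cat > h.py <<'E'
import numpy as np, cv2
from bench import *
def world(c,mask=None,uv=None):
    K,R,t,D=c["intrinsics"],np.array(c["R"]),np.array(c["t"]),c["range_z"]
    if mask is None:
        mask=np.ones(D.shape,bool)
    v,u=np.nonzero(mask&(D>0)); z=D[v,u]
    P=np.stack([(u-K[0,2])/K[0,0]*z,(v-K[1,2])/K[1,1]*z,z],1)
    return (P-t)@R,u,v
E
python3 - <<'E'
from h import *
ims=[]
for n in ["scene","top"]:
    c=capture(n); cv2.imwrite(f"pics/{n}0.png",c["image"]); np.savez(f"{n}0.npz",**c)
    print(n,"cam",-np.array(c["R"]).T@np.array(c["t"]))
    for q in ["test_fixture","press_bar","start_top","stop_top","power_strip","rocker","multimeter","tweezers","wick_reel","glue_jar","parts_box"]:
        for s in silhouettes(n,q)[:2]:
            if s["conf"]<.3: continue
            P,u,v=world(c,s["region"])
            if len(P)==0: continue
            print(q,round(s["conf"],2),np.round(s["xy"]),len(P),np.round(np.median(P,0),3),np.round(np.percentile(P,2,axis=0),3),np.round(np.percentile(P,98,axis=0),3))
print(current_clock())
E
```

```text
scene cam [0.05632255 0.79733964 0.49380271]
test_fixture 0.62 [242. 226.] 4151 [0.494 0.146 0.05 ] [ 0.439 -0.017  0.012] [0.582 0.2   0.136]
press_bar 0.78 [236. 206.] 625 [0.497 0.141 0.121] [ 0.472 -0.138  0.022] [0.607 0.187 0.142]
power_strip 0.93 [343. 174.] 900 [ 0.417 -0.404  0.039] [ 0.398 -0.535  0.006] [ 0.451 -0.27   0.091]
rocker 0.75 [345. 170.] 920 [ 0.418 -0.407  0.038] [ 0.397 -0.538 -0.   ] [ 0.457 -0.27   0.089]
multimeter 0.57 [186. 311.] 2638 [0.445 0.405 0.031] [0.391 0.361 0.002] [0.52  0.427 0.038]
glue_jar 0.55 [257. 186.] 130 [ 0.619 -0.152  0.039] [ 0.558 -0.176  0.017] [ 0.637 -0.057  0.082]
parts_box 0.73 [146. 285.] 1678 [0.588 0.361 0.012] [0.551 0.3   0.   ] [0.619 0.418 0.024]
top cam [ 0.44495305 -0.02927074  1.45752026]
test_fixture 0.9 [228. 197.] 3979 [0.516 0.08  0.055] [ 0.444 -0.026  0.042] [0.593 0.188 0.141]
test_fixture 0.41 [398. 231.] 1682 [ 0.429 -0.415  0.041] [ 0.402 -0.54   0.018] [ 0.455 -0.278  0.096]
press_bar 0.58 [218. 191.] 1589 [0.525 0.123 0.105] [0.475 0.063 0.075] [0.579 0.182 0.144]
start_top 0.43 [255. 207.] 49 [0.487 0.00
[... 218 characters left out ...]
 [0.579 0.182 0.144]
power_strip 0.64 [397. 230.] 1718 [ 0.429 -0.417  0.041] [ 0.402 -0.541  0.018] [ 0.454 -0.278  0.096]
rocker 0.9 [397. 233.] 1767 [ 0.429 -0.414  0.041] [ 0.402 -0.543  0.003] [ 0.456 -0.278  0.096]
rocker 0.33 [256. 205.] 50 [0.487 0.005 0.057] [ 0.478 -0.004  0.052] [0.496 0.017 0.064]
multimeter 0.77 [128. 214.] 1102 [0.461 0.382 0.032] [0.396 0.352 0.005] [0.526 0.419 0.041]
wick_reel 0.47 [333. 166.] 113 [ 0.621 -0.224  0.013] [ 0.604 -0.241 -0.002] [ 0.638 -0.207  0.019]
glue_jar 0.68 [314. 164.] 145 [ 0.622 -0.163  0.049] [ 0.607 -0.181  0.006] [ 0.641 -0.148  0.057]
parts_box 0.59 [142. 170.] 867 [0.588 0.358 0.005] [ 0.554  0.299 -0.003] [0.618 0.416 0.027]
1.2
```

View pics/top0.png

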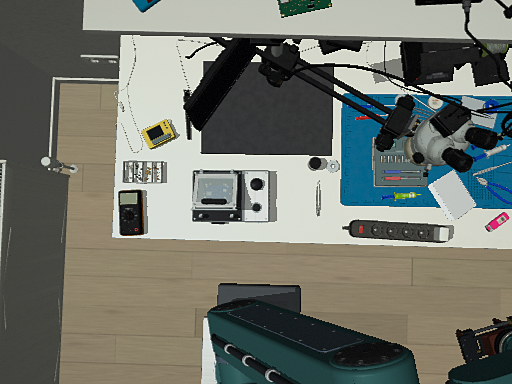

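View pics/scene0.png

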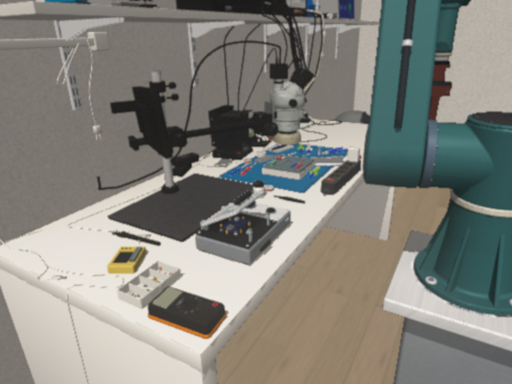

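The top view shows the fixture at (234,196), with START at (257,207) and STOP at (256,184). The strip is at (400,231), its rocker red at (361,229) and the charger at the right end, so the strip's +y is roughly world −y and the raised half faces world +x. The scene view confirms the frame is raised. Next I'll close the gripper and take wrist views.

Run:
```python
from h import *
move_gripper(0.0)
Q=[1,0,0,0]
move_ptp([0.40,-0.31,0.25],Q)
def shot(n):
    c=capture("wrist"); cv2.imwrite(f"pics/{n}.png",c["image"]); np.savez(f"{n}.npz",**c)
    print(n,current_position(),"cam",-np.array(c["R"]).T@np.array(c["t"]))
    for q in ["press_bar","start_top","stop_top","rocker","power_strip"]:
        for s in spot_in("wrist",q)[:2]: print(q,round(s["conf"],2),np.round(s["xy"]))
    return c
shot("w1")
move_ptp([0.44,0.08,0.30],Q)
shot("w2")
a,b=cv2.imread("pics/w1.png"),cv2.imread("pics/w2.png")
cv2.imwrite("pics/w12.png",np.vstack([a,b])[:, :] if False else cv2.resize(np.hstack([a,b]),(800,300)))
print(current_clock(),current_force())
```

```text
w1 [ 0.39973619 -0.31096445  0.24995802] cam [ 0.47688136 -0.31147733  0.41119343]
press_bar 0.38 [19. 79.]
start_top 0.23 [338. 147.]
rocker 0.79 [341. 146.]
power_strip 0.79 [340. 146.]
w2 [0.440291   0.0790994  0.29982569] cam [0.51726696 0.07849333 0.46104191]
press_bar 0.71 [213. 100.]
press_bar 0.24 [415. 112.]
start_top 0.6 [413. 112.]
start_top 0.51 [302. 128.]
stop_top 0.69 [304.  76.]
rocker 0.65 [492. 164.]
power_strip 0.85 [492. 164.]
power_strip 0.41 [428.  22.]
5.875 [ 0.13489059  0.36833935 -0.36396996]
```

View pics/w1.png

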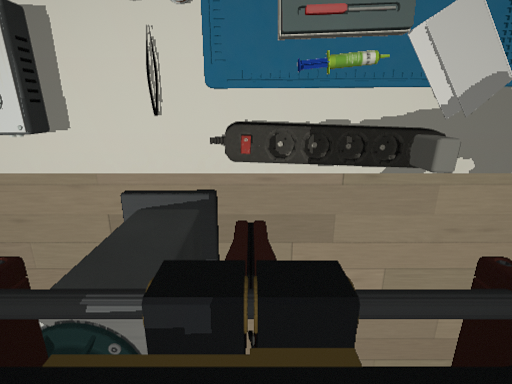

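View pics/w2.png

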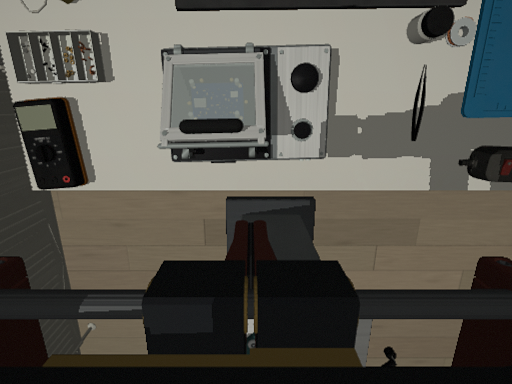

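w1 shows the red rocker at (246,144). In w2 the press bar is at (211,126), START at (302,129) and STOP at (305,77). Next step is to turn these into positions.

Run:
```python
from h import *
def load(n): 
    d=np.load(n); return {k:d[k] for k in d.files}
def rep(n,P,u,v): 
    print(n,len(P),"px",u.mean().round(1),v.mean().round(1),"mean",P.mean(0).round(4),"min",np.percentile(P,3,axis=0).round(4),"max",np.percentile(P,97,axis=0).round(4))
def box(c,x0,x1,y0,y1):
    m=np.zeros((384,512),bool); m[y0:y1,x0:x1]=1; return m
c=load("w1.npz"); im=c["image"].astype(int)
red=(im[...,2]>110)&(im[...,1]<90)&box(c,230,262,128,160)
rep("rocker red",*world(c,red))
P,u,v=world(c,red); hi=P[:,2]
for a in np.unique(v): print(a,P[v==a].mean(0).round(4))
dark=(im.max(2)<90)&box(c,222,460,118,172)
P,u,v=world(c,dark); k=(P[:,2]>.03)&(P[:,2]<.06)
r=cv2.minAreaRect((P[k,:2]*1000).astype(np.float32)); print("strip rect",r,np.median(P[k,2]))
c=load("w2.npz"); im=c["image"]; dk=im.max(2)<60
for n,b in dict(start=(285,320,115,145),stop=(285,325,55,98),bar=(170,250,112,138)).items():
    P,u,v=world(c,dk&box(c,*b)); 
    k=P[:,2]>dict(start=.052,stop=.055,bar=.11)[n]
    P,u,v=P[k],u[k],v[k]; rep(n,P,u,v)
    r=cv2.minAreaRect((P[:,:2]*1000).astype(np.float32)); print(r)
P,u,v=world(c,box(c,150,345,35,170)); k=(P[:,2]>.045)&(P[:,2]<.056)
print("case rect",cv2.minAreaRect((P[k,:2]*1000).astype(np.float32)))
```

```text
rocker red 146 px 245.3 144.6 mean [ 0.4306 -0.3053  0.0428] min [ 0.4208 -0.3101  0.0404] max [ 0.4418 -0.2997  0.0459]
136 [ 0.4418 -0.3063  0.0451]
137 [ 0.4406 -0.3063  0.0451]
138 [ 0.4393 -0.3065  0.0447]
139 [ 0.438  -0.3068  0.0442]
140 [ 0.4366 -0.3045  0.0434]
141 [ 0.4353 -0.305   0.043 ]
142 [ 0.434  -0.305   0.0429]
143 [ 0.4327 -0.3049  0.0422]
144 [ 0.4314 -0.3049  0.0426]
145 [ 0.4301 -0.3049  0.0425]
146 [ 0.4288 -0.3049  0.0421]
147 [ 0.4274 -0.3049  0.0417]
148 [ 0.4262 -0.3049  0.0422]
149 [ 0.4249 -0.3049  0.0421]
150 [ 0.4236 -0.3049  0.0422]
151 [ 0.4223 -0.3049  0.0417]
152 [ 0.4209 -0.3049  0.0416]
153 [ 0.4195 -0.3081  0.0404]
strip rect ((428.6670227050781, -420.71307373046875), (283.94232177734375, 49.61153030395508), 88.1292495727539) 0.04063560667584631
start 225 px 302.2 129.7 mean [0.4871 0.0059 0.056 ] min [ 0.4771 -0.004   0.054 ] max [0.4967 0.0161 0.0574]
((486.9921569824219, 5.802512168884277), (22.25350570678711, 21.997343063354492), 47.504093170166016)
stop 642 px 304.5 77.3 mean [0.5544 0.0079 0.065 ] min [ 0.5391 -0.0083  0.0619] max [0.5694 0.0235 0.0676]
((554.629150390625, 7.318386077880859), (34.480350494384766, 35.672054290771484), 5.493571758270264)
bar 837 px 210.8 125.7 mean [0.4978 0.1218 0.1404] min [0.4907 0.0898 0.1366] max [0.5048 0.1534 0.143 ]
((497.5589904785156, 123.28802490234375), (15.231563568115234, 71.6557846069336), 1.6381744146347046)
case rect ((519.28076171875, 82.56039428710938), (150.0410919189453, 224.85414123535156), 1.4264204502105713)
```

The measurements agree: start height is 0.056 m, the bar lies on its arc at about 0.49 rad, the case rectangle is 150×225 mm, and yaw is about 1.5°. Pressing the frame along its arc.

Run:
```python
from h import *
Q=[1,0,0,0]; hx=.587; y=.122
def bar(a): return [hx-(.109*np.cos(a)-.016*np.sin(a)),y,.076+.109*np.sin(a)+.016*np.cos(a)]
p=bar(.49); 
move_ptp([p[0],y,.175],Q)
for a in [.47,.36,.25,.14,.06]:
    r=servo_line(bar(a),rate=.06,contact_N=25); print(a,r,current_position().round(4),current_force().round(2))
    if r: break
else:
    t=bar(-.02); t[2]-=.006
    r=servo_line(t,rate=.02,contact_N=20); print("final",r,current_position().round(4),current_force().round(2))
    sleep(.2); print(current_force().round(2))
    t=current_position(); servo_line([t[0],y,.16],rate=.1)
    move_ptp([0.44,0.08,0.30],Q)
    c=capture("wrist"); cv2.imwrite("pics/w3.png",c["image"]); np.savez("w3.npz",**c)
    m=np.zeros((384,512),bool); m[110:165,170:250]=1; m&=c["image"].max(2)<60
    P,u,v=world(c,m); k=P[:,2]>.075; print(P[k].mean(0),np.percentile(P[k,2],[50,95]))
print(current_clock())
```

```text
0.47 False [0.497  0.122  0.1392] [0.4  0.14 1.39]
0.36 False [0.4905 0.122  0.1291] [ 0.54 -0.57  0.96]
0.25 False [0.4853 0.122  0.1184] [-0.73  0.38  1.12]
0.14 False [0.481 0.122 0.107] [-1.72 -0.64  1.54]
0.06 False [0.4792 0.122  0.0987] [-1.39 -0.44  2.06]
final True [0.4771 0.1219 0.0894] [-2.77 -0.59 14.67]
[-2.78 -0.52 13.34]
[0.47637265 0.12161974 0.090081  ] [0.09053216 0.0922213 ]
10.9167
```

View pics/w3.png

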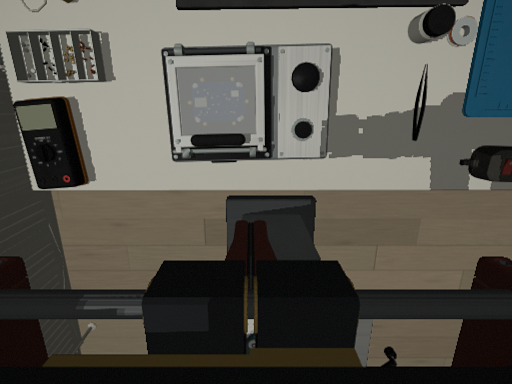

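The frame is shut: bar top at about 0.092 m and x = 0.476, as specified for caught. Next is the rocker.

Run:
```python
from h import *
Q=[1,0,0,0]; x,y=.4455,-.305
move_ptp([x,y,.12],Q)
servo_line([x,y,.055],rate=.08,contact_N=10)
r=servo_line([x,y,.0405],rate=.015,contact_N=14); print(r,current_position().round(4),current_force().round(2))
servo_line([x,y,.10],rate=.1)
move_ptp([0.40,-0.31,0.25],Q)
c=capture("wrist"); cv2.imwrite("pics/w4.png",cv2.resize(c["image"][100:200,190:470],None,fx=2.8,fy=2.8)); 
im=c["image"].astype(int); m=np.zeros((384,512),bool); m[128:160,230:262]=1
m&=(im[...,2]>90)&(im[...,1]<90); P,u,v=world(c,m)
for a in np.unique(v): print(a,P[v==a].mean(0).round(4))
print(current_clock())
```

```text
True [ 0.4473 -0.3056  0.0441] [-0.53  1.39  7.51]
134 [ 0.4438 -0.306   0.0417]
135 [ 0.4425 -0.3053  0.0415]
136 [ 0.4412 -0.3053  0.0415]
137 [ 0.44   -0.3053  0.0417]
138 [ 0.4388 -0.3053  0.0424]
139 [ 0.4374 -0.3053  0.0414]
140 [ 0.4362 -0.3053  0.0417]
141 [ 0.435  -0.3053  0.0425]
142 [ 0.4337 -0.3053  0.0423]
143 [ 0.4325 -0.3053  0.0425]
144 [ 0.4313 -0.3053  0.0431]
145 [ 0.43   -0.3053  0.0433]
146 [ 0.4288 -0.3053  0.0435]
147 [ 0.4276 -0.3053  0.0439]
148 [ 0.4263 -0.3053  0.0441]
149 [ 0.4251 -0.3053  0.0448]
150 [ 0.4238 -0.3053  0.0447]
151 [ 0.4226 -0.3047  0.0453]
152 [ 0.4206 -0.3053  0.0406]
158 [ 0.4056 -0.2806 -0.0008]
15.6583
```

View pics/w4.png

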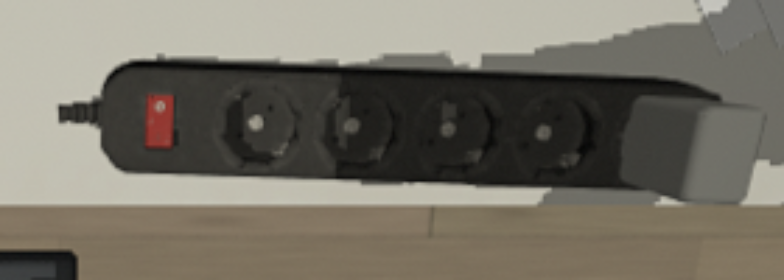

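The rocker's height profile has mirrored (raised end now at x = 0.4226, slope about 0.19), so it is fully on and the strip hasn't moved. Now START.

Run:
```python
from h import *
Q=[1,0,0,0]; x,y=.487,.0055
move_ptp([x,y,.13],Q)
servo_line([x,y,.066],rate=.1,contact_N=8)
r=servo_line([x,y,.0475],rate=.015,contact_N=12); print(r,current_position().round(4),current_force().round(2))
sleep(.2); print(current_position().round(4),current_force().round(2))
servo_line([x,y,.12],rate=.1)
move_ptp([0.44,0.08,0.30],Q)
c=capture("wrist"); cv2.imwrite("pics/w5.png",c["image"])
for n,b,h in [("start",(285,320,115,145),.048),("bar",(170,250,120,150),.075)]:
    m=np.zeros((384,512),bool); m[b[2]:b[3],b[0]:b[1]]=1; m&=c["image"].max(2)<60
    P,u,v=world(c,m); P=P[P[:,2]>h]; print(n,P.mean(0).round(4),np.percentile(P[:,2],95))
print(current_clock(),current_force())
```

```text
True [0.487  0.0055 0.0523] [-2.18  0.38  8.26]
[0.4871 0.0055 0.0523] [-1.5   0.02  9.3 ]
start [0.4868 0.0058 0.0558] 0.05710837682665197
bar [0.4766 0.1215 0.0901] 0.09246750719009765
20.5583 [-0.02448752  0.21465898 -0.2313269 ]
```

View pics/w5.png

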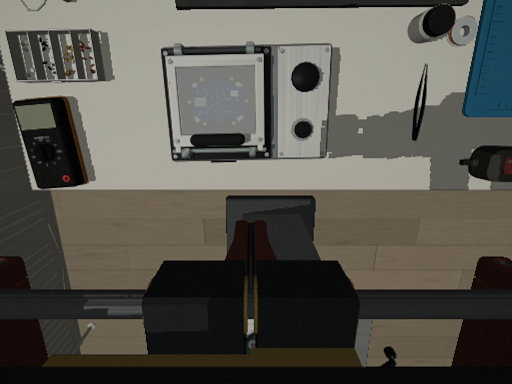

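START went fully in (9 N at z = 0.052 m) and came back to 0.057 m. The frame is still shut and the arm is clear, so I'm handing in.

```bash
python3 -c "
from bench import *
print(close_job())"
```

```text
the job is handed in; nothing more can be done
None
```

The job is handed in, done in the order asked: frame caught shut, rocker tipped fully on, START pressed right in and back out; STOP was not touched, and the last robot-clock reading before hand-in was 20.6 s.

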